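# Run a fingertip along the laser's safety strip

### The job

Test the curved safety strip on the table: run the shut fingertips lightly along its row of yellow sprung pads, from the green end to the red end, so that every pad in turn is clearly felt to go down, without pushing hard against the strip. Then lift off so that all the pads are up again. Do not touch or lift the small things that stand round the strip.

Things in the scene. Friction and masses are not known exactly. Their poses are not given: they have to be found in the camera images.
- strip: curved black safety strip (touch cut-off for the laser), screwed to the table, turned any way: rail 44 mm wide, 14 mm high, an arc of radius 160 mm, about 260 mm end to end. Six round yellow sprung pads stand in a row along its middle, 36 mm apart. Origin on the table under the arc's midpoint, between pads 3 and 4; z up, +y toward the green end, +x to the outer (convex) side.
- green_end (a point): centre of the flat green disc (32 mm wide, top 19 mm above the table) at the strip's end beyond pad 1, 30 mm past that pad: where the run starts. It does not move.
- red_end (a point): centre of the flat red disc (32 mm wide, top 19 mm above the table) at the strip's end beyond pad 6, 30 mm past that pad: where the run ends. It does not move.
- pad_1_top (a point): top of the dome of yellow pad 1, counted from the green end (next to the green end); 28 mm above the table when up. The pad is 28 mm wide, its dome 6 mm high (shoulder 22 mm above the table), so a fingertip can slide from one pad over the next while pressing. The point goes straight down with the pad. Axes as those of strip.
- pad_1 (a joint): how far yellow pad 1 is pressed down, m: 0 up, 0.008 at its stop. A spring raises it: about 0.8 N starts it, 2.4 N at 4 mm, 4 N at the stop. Beyond the stop the pad is rigid.
- pad_2_top (a point): top of the dome of yellow pad 2, counted from the green end; 28 mm above the table when up. The pad is 28 mm wide, its dome 6 mm high (shoulder 22 mm above the table), so a fingertip can slide from one pad over the next while pressing. The point goes straight down with the pad. Axes as those of strip.
- pad_2 (a joint): how far yellow pad 2 is pressed down, m: 0 up, 0.008 at its stop. A spring raises it: about 0.8 N starts it, 2.4 N at 4 mm, 4 N at the stop. Beyond the stop the pad is rigid.
- pad_3_top (a point): top of the dome of yellow pad 3, counted from the green end; 28 mm above the table when up. The pad is 28 mm wide, its dome 6 mm high (shoulder 22 mm above the table), so a fingertip can slide from one pad over the next while pressing. The point goes straight down with the pad. Axes as those of strip.
- pad_3 (a joint): how far yellow pad 3 is pressed down, m: 0 up, 0.008 at its stop. A spring raises it: about 0.8 N starts it, 2.4 N at 4 mm, 4 N at the stop. Beyond the stop the pad is rigid.
- pad_4_top (a point): top of the dome of yellow pad 4, counted from the green end; 28 mm above the table when up. The pad is 28 mm wide, its dome 6 mm high (shoulder 22 mm above the table), so a fingertip can slide from one pad over the next while pressing. The point goes straight down with the pad. Axes as those of strip.
- pad_4 (a joint): how far yellow pad 4 is pressed down, m: 0 up, 0.008 at its stop. A spring raises it: about 0.8 N starts it, 2.4 N at 4 mm, 4 N at the stop. Beyond the stop the pad is rigid.
- pad_5_top (a point): top of the dome of yellow pad 5, counted from the green end; 28 mm above the table when up. The pad is 28 mm wide, its dome 6 mm high (shoulder 22 mm above the table), so a fingertip can slide from one pad over the next while pressing. The point goes straight down with the pad. Axes as those of strip.
- pad_5 (a joint): how far yellow pad 5 is pressed down, m: 0 up, 0.008 at its stop. A spring raises it: about 0.8 N starts it, 2.4 N at 4 mm, 4 N at the stop. Beyond the stop the pad is rigid.
- pad_6_top (a point): top of the dome of yellow pad 6, counted from the green end (next to the red end); 28 mm above the table when up. The pad is 28 mm wide, its dome 6 mm high (shoulder 22 mm above the table), so a fingertip can slide from one pad over the next while pressing. The point goes straight down with the pad. Axes as those of strip.
- pad_6 (a joint): how far yellow pad 6 is pressed down, m: 0 up, 0.008 at its stop. A spring raises it: about 0.8 N starts it, 2.4 N at 4 mm, 4 N at the stop. Beyond the stop the pad is rigid.
- lens_box_a: small white plastic lens box, 47 x 45 x 19 mm, loose, stands near the strip; leave alone. Origin at its underside's centre.
- tape_roll: small roll of black tape, 58 x 56 x 19 mm, loose, lying flat near the strip; leave alone. Origin at its underside's centre.
- adapter_a: knurled silvery ring adapter, 26 mm wide, 15 mm high, loose, near the strip; leave alone. Origin at its underside's centre.
- holder_b: black upright post holder, 40 x 32 x 46 mm, loose, near the strip; leave alone. Origin at its underside's centre.

How it is judged:
By the outcome, as a careful person would: the job done as asked, in the order asked, and still so for the second after the job is handed in, with the robot touching nothing.
It also fails if it takes over 48 s, if anything falls off the work surface, if the arm or the gripper's body presses on something with over 40 N, if the wrist force passes 120 N, or if a joint passes its speed limit or range.

### The arm

A 6-joint arm with a two-finger parallel gripper is mounted at the origin on a cart in front of the work surface, level with it; the furniture and walls round the work are solid. World frame = base frame: x ahead of the robot, y to its left, z up, the work surface at z = 0. Lengths are in m, angles in rad, forces in N, time in s.
With the tool pointing down it reaches from about 0.35 to 0.975 m from the base axis. Payload 7.1 kg.
Tool frame: the origin (TCP) lies at the very end of the fingers, on their centre line; the grasp point (between the pads) lies 19 mm behind it; z points along the fingers, x is the direction in which the jaws open and shut, and the axes are right-handed (so a half turn about z gives the same grasp; the last joint's range is limited). The gripper opens to 88 mm and grips with 3 to 60 N. Pads are 20 mm wide; open, the fingers measure 115 mm over their backs; the gripper's body (75 mm by 178 mm) begins 61 mm behind the grasp point.
Start: joints at [1.263, 0.423, 1.63, -0, 1.089, -0.019], TCP at [0.178, 0.599, 0.223] pointing down, gripper open.
Joint ranges: [-3, 3], [-0.9, 2.11], [0.09, 2.58], [-1.31, 4.45], [0.11, 2.69], [-2.54, 2.54]. Speed limits (rad/s): [2.39, 2.39, 3.01, 3.14, 3.14, 3.14].

### API

Orientations are given as a rotation vector (axis times angle).
In Python, from cell import monitor, cams, job gives the robot as it stands.
- The arm moves only by the tool drive_tool, never from a script. Its argument "rows" is a list that holds one entry, the list of rows, each a list of 5 numbers: the shift along the tool's x, y, z normalised to -1 to 1, where 1 is 20 cm, then the turn about the tool's z normalised to -1 to 1, where 1 is pi/4 rad, then the opening, from -1 (shut) to 1 (fully open), so that 0 is half open. In form: [[[dx, dy, dz, yaw, grip], ...]]. A call has 1 to 12 rows; each row shifts and turns the commanded pose from where the row before left it, along the tool's axes as they then stand; what a row does not reach is not made up. A row lasts 1/12 s, in which the tool goes at most 41.7 mm and 7.16 degrees, less where a joint would pass 70% of its speed; a pose out of reach is approached as far as the arm can. A call with a number of a shift or a turn outside -1 to 1 is refused whole. A call with a gripper value outside its range is refused whole. The fingers move at their own pace and stop on an object; "force" is the grip in N (left out, the last holds). Time passes only in rows, so rows that do not move let the fingers close. It gives the time, the measured TCP pose, the force and the opening at its end, in the units of the state.
- monitor.get_obs(): the state, without advancing time (a new reading comes with each control period).
- cams.grab_frame(name): name is "scene" or "top" or "wrist"; returns the picture (480x640x3 uint8, red, green, blue); there is no depth.
- cams.camera_model(name): a dict with "intrinsics" (3x3 intrinsics, pixels), "rvec" (rotation vector, rad) and "tvec" (3), from world to camera coordinates, as OpenCV has them; the wrist camera has in their place "T_tool_cam" (4x4, takes a point from camera to tool coordinates, whose origin is the TCP and whose axes are the tool frame's). Camera axes: x right, y down, z forward; pixel columns grow to the right and rows downward; lengths in m; the calibration is good to about 2 mm. A picture is of the moment at which its call begins: read the wrist's pose just before it. camera_model takes no time and is no camera call.
- job.finish_job(): hands the job in, once; it reports no verdict.
The state is a dict: "t": time; "joint_pos": joint angles; "joint_vel": joint speeds; "tau": joint torques, N m; "ee_pos": TCP position; "eef_rot": TCP orientation; "ft_force": force on the tool from outside, world axes, zero at the start; "moment": the same for the moment, N m; "gripper_width": finger opening in m.
Only numpy, scipy, OpenCV 4.12 (cv2) and the standard library are available. Lean on these libraries where they do the work, as an engineer would, in place of code of your own. Each camera call takes 0.05 s, during which the arm holds its last target. There are 200 camera calls.

## Working session

There is one attempt and no reset: what is moved stays moved. The work goes in short steps, Python scripts to look and compute and a tool call to move; the robot and the scene stay as the last step left them, time stands still between calls to the robot, and variables do not carry over. Pictures are saved under pics/ and viewed, about 8 in all and at most 12, crops included, and the job is handed in when it is done.

Besides the shell and the picture viewer there is one more tool, called after "Call:" as name(argument=value, ...), one argument or row to a line, values as JSON. drive_tool: Moves the arm, as the interface text tells. Scaled input: -1 to 1 covers 20 cm each way for a shift and pi/4 rad each way for a turn. Its arguments: {"type":"object","properties":{"rows":{"type":"array"},"force":{"type":"number"}},"required":["rows"]}

```bash
mkdir -p pics; ls; python3 - <<'E'
from cell import monitor,cams
import cv2
o=monitor.get_obs();print(o)
for n in("top","scene"):
    m=cams.camera_model(n);print(n,m)
    cv2.imwrite(f"pics/{n}0.png",cams.grab_frame(n)[:,:,::-1])
print(cams.camera_model("wrist"))
E
```

```text
pics
{'t': 0.0, 'joint_pos': array([ 1.26300134e+00,  4.23797085e-01,  1.63069334e+00,  1.54876053e-05,
        1.08861801e+00, -1.89897846e-02]), 'joint_vel': array([ 1.56994364e-03,  6.18726311e-04,  2.62325665e-03,  7.68146230e-06,
       -1.07019273e-03,  7.31644119e-04]), 'tau': array([ 3.45906366e-03, -5.44642246e+01, -2.73660707e+01,  6.45118416e-02,
        2.28686171e-02, -1.17916543e-04]), 'ee_pos': array([0.17779895, 0.5985891 , 0.22192772]), 'eef_rot': array([ 2.51729639e+00,  1.87812167e+00, -1.94706949e-03]), 'ft_force': array([ 0.11429812,  0.24098207, -0.48853233]), 'moment': array([-0.03141405,  0.05215835, -0.00087886]), 'gripper_width': 0.08780106092830513}
top {'intrinsics': array([[503.88262698,   0.        , 315.41504748],
       [  0.        , 503.88262698, 236.18167742],
       [  0.        ,   0.        ,   1.        ]]), 'rvec': array([ 2.19686866, -2.20103512,  0.08839284]), 'tvec': array([0.24598565, 0.54809049, 0.88839184])}
scene {'intrinsics': array([[452.67186429,   0.        , 328.33550967],
       [  0.        , 452.67186429, 240.50791896],
       [  0.        ,   0.        ,   1.        ]]), 'rvec': array([ 2.21763029, -0.74994952,  0.30313494]), 'tvec': array([-0.25861628,  0.41688016,  0.495735  ])}
{'intrinsics': array([[404.17840836,   0.        , 319.44060314],
       [  0.        , 404.17840836, 240.61796895],
       [  0.        ,   0.        ,   1.        ]]), 'T_tool_cam': array([[ 9.99999477e-01, -3.06366586e-04, -9.76194167e-04,
        -1.22231354e-03],
       [ 5.58521765e-04,  9.62872484e-01,  2.69956046e-01,
        -7.45773881e-02],
       [ 8.57244991e-04, -2.69956450e-01,  9.62872152e-01,
        -1.61014214e-01],
       [ 0.00000000e+00,  0.00000000e+00,  0.00000000e+00,
         1.00000000e+00]])}
```

View pics/top0.png

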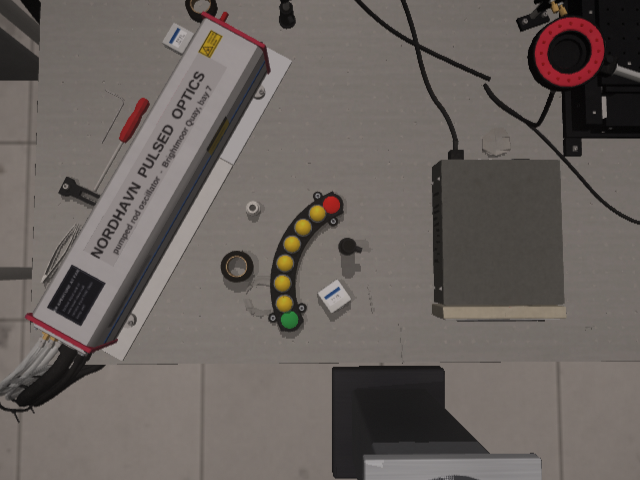

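```bash
cat > h.py <<'E'
import numpy as np,cv2
from scipy.optimize import least_squares
from scipy.spatial.transform import Rotation as Rn
R=.16
S=np.array([.12,.09,.054,.018,-.018,-.054,-.09,-.12])
Z=np.array([.019]+[.0245]*6+[.019])
def pts(p,s=S,off=0):
    a=s/R; l=np.c_[-R+(R+off)*np.cos(a),(R+off)*np.sin(a)]; c,n=np.cos(p[2]),np.sin(p[2])
    return l@np.array([[c,n],[-n,c]])+p[:2]
def w2c(m,obs=None):
    if "rvec" in m: return Rn.from_rotvec(m["rvec"]).as_matrix(),np.ravel(m["tvec"])
    T=np.eye(4);T[:3,:3]=Rn.from_rotvec(obs["eef_rot"]).as_matrix();T[:3,3]=obs["ee_pos"]
    Q=np.linalg.inv(T@m["T_tool_cam"]);return Q[:3,:3],Q[:3,3]
def proj(X,m,obs=None):
    r,t=w2c(m,obs);c=X@r.T+t;u=c@m["intrinsics"].T;return u[:,:2]/u[:,2:]
def back(uv,z,m,obs=None):
    r,t=w2c(m,obs);d=np.c_[uv,np.ones(len(uv))]@np.linalg.inv(m["intrinsics"]).T@r;o=-r.T@t
    return o+d*((z-o[2])/d[:,2])[:,None]
def blobs(im,lo,hi,amin):
    h=cv2.cvtColor(im,cv2.COLOR_RGB2HSV);k=cv2.inRange(h,lo,hi)
    n,l,st,c=cv2.connectedComponentsWithStats(k)
    return [(c[i],st[i,4]) for i in range(1,n) if st[i,4]>amin]
def fit(uv,m,obs=None,idx=range(8)):
    idx=list(idx);W=np.array([back(uv[i:i+1],Z[j],m,obs)[0,:2] for i,j in enumerate(idx)])
    best=min((least_squares(lambda p:(pts(p,S[idx])-W).ravel(),[*W.mean(0),a]) for a in np.arange(0,6.3,.8)),key=lambda r:r.cost)
    return best.x,(pts(best.x,S[idx])-W)*1000
E
python3 - <<'E'
from h import *
from cell import monitor,cams
im=cv2.imread("pics/top0.png")[:,:,::-1].copy();m=cams.camera_model("top")
crop=im[160:360,200:400]
for nm,lo,hi in(("g",(40,100,60),(85,255,255)),("r",(0,150,80),(5,255,255)),("y",(20,130,80),(33,255,255))):
    print(nm,[((c+[200,160]).round(1),a) for c,a in blobs(crop,lo,hi,60)])
uv=np.array([[289,321],[284,303],[283,283],[285,263.5],[292,243.5],[303,227],[317.5,213.5],[331.5,204]],float)
p,r=fit(uv,m);print(p,r.round(1));print(pts(p).round(4))
print("tcp px",proj(monitor.get_obs()["ee_pos"][None],m))
for n,u,z in(("box",(334,295),.019),("tape",(237,266),.019),("adap",(253,208),.015),("holder",(347,246),.046)):print(n,back(np.array([u],float),z,m)[0].round(3))
E
```

```text
g [(array([289.3, 319.4]), np.int32(246))]
r [(array([331. , 204.3]), np.int32(238))]
y [(array([317. , 212.9]), np.int32(188)), (array([302.7, 227. ]), np.int32(189)), (array([291.7, 243.9]), np.int32(191)), (array([284.7, 262.9]), np.int32(193)), (array([282., 283.]), np.int32(192)), (array([284. , 303.4]), np.int32(194))]
[0.51768586 0.29383572 7.50073099] [[ 2.  -0.7]
 [-1.4 -0.4]
 [-0.6  1.3]
 [ 0.8  0.2]
 [-0.8  0.1]
 [-0.  -0.1]
 [ 0.9 -0.1]
 [-0.9 -0.2]]
[[0.4005 0.2913]
 [0.4291 0.3002]
 [0.4649 0.3037]
 [0.5005 0.2991]
 [0.5342 0.2867]
 [0.5643 0.267 ]
 [0.5892 0.2412]
 [0.6052 0.2158]]
tcp px [[ 51.72254221 506.5101059 ]]
box [0.444 0.212 0.019]
tape [0.496 0.384 0.019]
adap [0.599 0.357 0.015]
holder [0.53  0.191 0.046]
```

View pics/scene0.png

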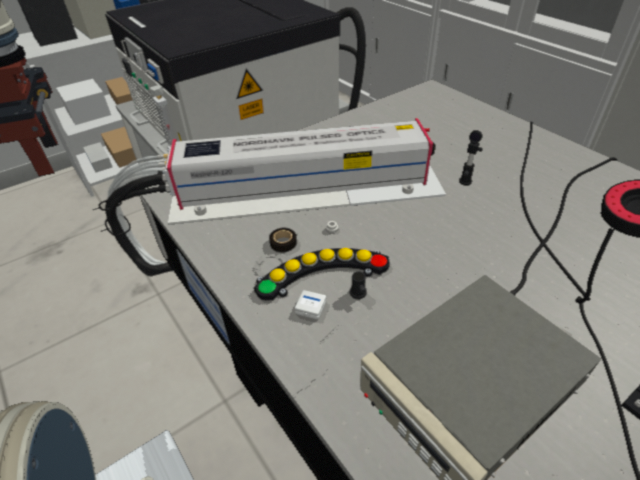

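Call:
drive_tool(
  rows=[
    [[-0.096,0.1255,0,0,-1],[-0.096,0.1255,0,0,-1],[-0.096,0.1255,0,0,-1],[-0.096,0.1255,0,0,-1],[-0.096,0.1255,0,0,-1],[-0.096,0.1255,0,0,-1],[-0.096,0.1255,0,0,-1],[-0.096,0.1255,0,0,-1],[-0.096,0.1255,0,0,-1],[-0.096,0.1255,0,0,-1],[-0.096,0.1255,0,0,-1],[-0.096,0.1255,0,0,-1]],
  ],
  force=10,
)

```text
t: 1.1
ee_pos: [0.4016, 0.291, 0.2225]
eef_rot: [-2.518, -1.879, 0.001]
ft_force: [0.1, -0.1, 0.1]
gripper_width: 0.0111
```

Call:
drive_tool(
  rows=[
    [[0,0,0,-0.1455,-1],[0,0,0,-0.1455,-1],[0,0,0,-0.1455,-1],[0,0,0,-0.1455,-1],[0,0,0,-0.1455,-1],[0,0,0,-0.1455,-1],[0,0,0,0,-1],[0,0,0,0,-1],[0,0,0,0,-1]],
  ],
)

```text
t: 1.85
ee_pos: [0.401, 0.2924, 0.2225]
eef_rot: [-1.744, -2.613, 0.0]
ft_force: [0.4, -0.0, -0.4]
gripper_width: 0.0001
```

```bash
python3 - <<'E'
from h import *
from cell import monitor,cams
o=monitor.get_obs();im=cams.grab_frame("wrist");cv2.imwrite("pics/w1.png",im[:,:,::-1]);m=cams.camera_model("wrist")
print(o)
p=[0.51768586,0.29383572,7.50073099];print(proj(np.c_[pts(p),Z],m,o).round(0).tolist())
for nm,lo,hi in(("g",(40,100,60),(85,255,255)),("r",(0,150,80),(5,255,255)),("y",(20,130,80),(33,255,255))):
    print(nm,[(c.round(1),a) for c,a in blobs(im,lo,hi,100)])
E
```

```text
{'t': 1.85, 'joint_pos': array([ 6.06065953e-01,  2.34266788e-01,  1.90933867e+00,  2.69850814e-06,
        9.98320566e-01, -1.35833256e+00]), 'joint_vel': array([ 0.00094655,  0.00122269, -0.00220837, -0.00071791, -0.00096153,
       -0.01277354]), 'tau': array([-1.68444560e-02, -4.06672168e+01, -2.53675389e+01, -9.78560115e-05,
        7.70604447e-02, -2.19667348e-02]), 'ee_pos': array([0.4009678 , 0.29238199, 0.2225319 ]), 'eef_rot': array([-1.74412840e+00, -2.61282178e+00,  4.85715597e-04]), 'ft_force': array([ 0.41415445, -0.02999846, -0.39724741]), 'moment': array([ 0.02395721,  0.01946334, -0.00872261]), 'gripper_width': 8.360999622946845e-05}
[[319.0, 212.0], [316.0, 245.0], [305.0, 279.0], [287.0, 310.0], [263.0, 334.0], [234.0, 352.0], [202.0, 364.0], [175.0, 365.0]]
g [(array([319.3, 208.1]), np.int32(883))]
r [(array([169.5, 356.3]), np.int32(242))]
y [(array([316.4, 240.5]), np.int32(696)), (array([305.2, 272.1]), np.int32(509)), (array([284.8, 304. ]), np.int32(486)), (array([264. , 322.7]), np.int32(296)), (array([326.8, 397.5]), np.int32(314)), (array([311.9, 398.1]), np.int32(300))]
```

View pics/w1.png

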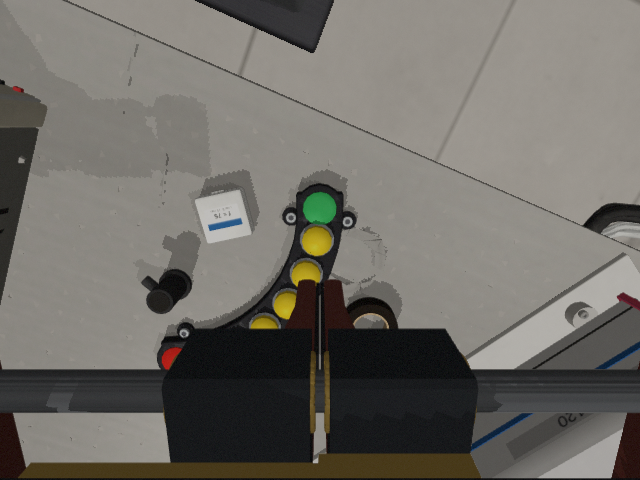

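Call:
drive_tool(
  rows=[
    [[-0.1,0.15,0,0,-1],[-0.1,0.15,0,0,-1],[-0.1,0.15,0,0,-1],[0,0,0,0,-1],[0,0,0,0,-1],[0,0,0,0,-1],[0,0,0,0,-1]],
  ],
)

```text
t: 2.48
ee_pos: [0.5059, 0.272, 0.2224]
eef_rot: [-1.74, -2.615, 0.002]
ft_force: [-0.3, -0.4, -1.0]
gripper_width: 0.0005
```

```bash
python3 - <<'E'
from h import *
from cell import monitor,cams
o=monitor.get_obs();im=cams.grab_frame("wrist");cv2.imwrite("pics/w2.png",im[:,:,::-1]);m=cams.camera_model("wrist")
top=[0.51768586,0.29383572,7.50073099];q=proj(np.c_[pts(top),Z],m,o)
print(o["ee_pos"],q.round(0).tolist())
B=[b for lo,hi in(((40,100,60),(85,255,255)),((0,150,80),(5,255,255)),((20,130,80),(33,255,255))) for b in blobs(im,lo,hi,150)]
print([(c.round(1),a) for c,a in B])
C=np.array([b[0] for b in B]);uv=np.array([C[np.argmin(np.hypot(*(C-x).T))] for x in q])
p,r=fit(uv,m,o);print(p,r.round(1));print(pts(p).round(4).tolist())
E
```

```text
[0.50591732 0.27196425 0.22240417] [[388.0, 110.0], [385.0, 146.0], [371.0, 186.0], [350.0, 220.0], [323.0, 248.0], [291.0, 268.0], [256.0, 281.0], [227.0, 284.0]]
[(array([387.6, 107.5]), np.int32(1082)), (array([227.7, 279.9]), np.int32(760)), (array([383.8, 143.2]), np.int32(816)), (array([370.4, 182.4]), np.int32(758)), (array([349.7, 216.2]), np.int32(723)), (array([323.1, 243.7]), np.int32(699)), (array([291.9, 264.1]), np.int32(682)), (array([257.3, 277. ]), np.int32(669)), (array([326.8, 396.5]), np.int32(348)), (array([312. , 397.7]), np.int32(322))]
[0.51453554 0.29250588 1.21819962] [[-1.5  0.2]
 [-1.2  0.3]
 [-0.7  0.4]
 [-0.1  0.4]
 [ 0.3  0.2]
 [ 0.8 -0.2]
 [ 1.2 -0.5]
 [ 1.1 -0.7]]
[[0.3974, 0.2899], [0.4259, 0.2988], [0.4617, 0.3023], [0.4973, 0.2978], [0.531, 0.2854], [0.5611, 0.2657], [0.5861, 0.2399], [0.6021, 0.2146]]
```

View pics/w2.png

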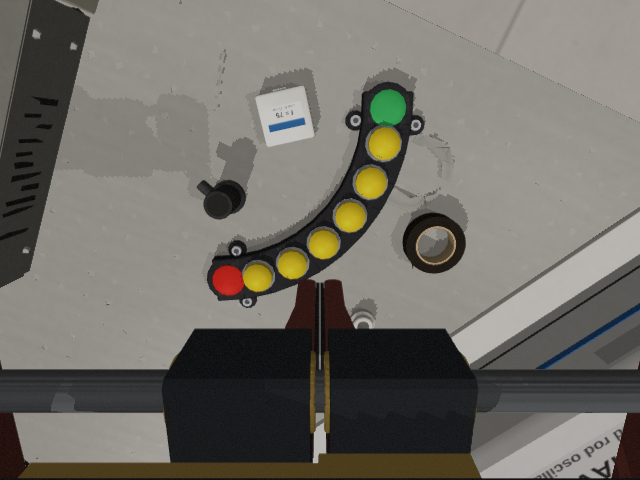

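Call:
drive_tool(
  rows=[
    [[0.073,-0.1143,0,0,-1],[0.073,-0.1143,0,0,-1],[0.073,-0.1143,0,0,-1],[0.073,-0.1143,0,0,-1],[0,0,0.135,0,-1],[0,0,0.135,0,-1],[0,0,0.135,0,-1],[0,0,0.135,0,-1],[0,0,0.135,0,-1],[0,0,0.135,0,-1],[0,0,0,0,-1],[0,0,0,0,-1]],
  ],
)

```text
t: 3.53
ee_pos: [0.3989, 0.2901, 0.0602]
eef_rot: [-1.738, -2.615, 0.005]
ft_force: [-0.7, -0.1, -0.7]
gripper_width: 0.0007
```

Call:
drive_tool(
  rows=[
    [[0,0,0,0,-1],[0,0,0,0,-1],[0,0,0,0,-1],[0,0,0,0,-1]],
  ],
)

```text
t: 3.87
ee_pos: [0.4011, 0.291, 0.062]
eef_rot: [1.739, 2.615, 0.004]
ft_force: [0.3, 0.0, -0.6]
gripper_width: 0.0003
```

```bash
python3 - <<'E'
from h import *
from cell import monitor,cams
o=monitor.get_obs();im=cams.grab_frame("wrist");top=cams.grab_frame("top")
a=im[:,60:580];b=cv2.resize(top[150:370,180:420],None,fx=480/220,fy=480/220,interpolation=3)
cv2.imwrite("pics/w3.png",cv2.resize(np.hstack([a,b]),None,fx=.76,fy=.76)[:,:,::-1])
print(o["ee_pos"],o["eef_rot"],o["ft_force"])
E
```

```text
[0.40109889 0.29096912 0.06204803] [1.73941205 2.61495854 0.00371301] [ 0.2749861   0.01654581 -0.59351899]
```

View pics/w3.png

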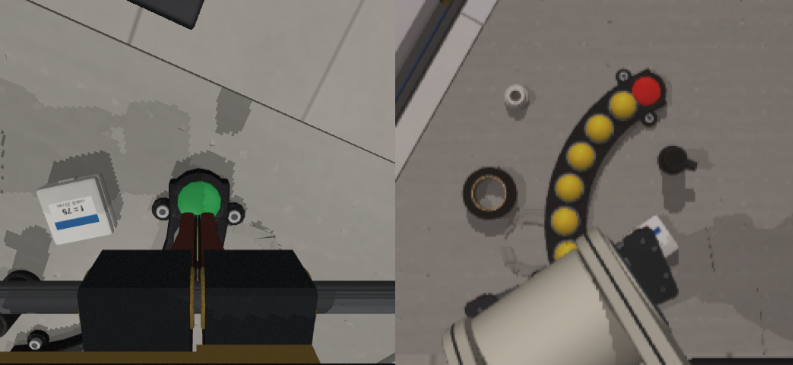

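```bash
cat > avg.py <<'E'
from h import *
from cell import monitor,cams
L=[]
for i in range(10):
    o=monitor.get_obs();L.append(np.r_[o["ee_pos"],o["eef_rot"]*np.sign(o["eef_rot"][1]),o["ft_force"]]);cams.grab_frame("top")
L=np.array(L);print(L.mean(0).round(4),L.std(0).round(4))
m=L.mean(0);print("yheading",np.degrees(2*np.arctan2(m[4],m[3]))-90)
E
python3 avg.py
```

```text
[ 4.0050e-01  2.9050e-01  6.0900e-02  1.7399e+00  2.6156e+00  5.0000e-04
  2.7710e-01 -1.8700e-02  6.0700e-02] [2.000e-04 1.000e-04 3.000e-04 1.000e-04 2.000e-04 9.000e-04 3.973e-01
 4.396e-01 4.084e-01]
yheading 22.73463144353599
```

Call:
drive_tool(
  rows=[
    [[0,0,0.0467,0,-1],[0,0,0.0467,0,-1],[0,0,0.0467,0,-1],[0,0,0.0467,0,-1],[0,0,0,0.024,-1],[0,0,0,0,-1],[0,0,0,0,-1],[0,0,0,0,-1]],
  ],
)

```text
t: 5.13
ee_pos: [0.4006, 0.2906, 0.0235]
eef_rot: [1.764, 2.599, 0.001]
ft_force: [-0.6, 0.3, -0.5]
gripper_width: 0.0007
```

```bash
python3 avg.py
```

```text
[ 4.0050e-01  2.9060e-01  2.3600e-02  1.7643e+00  2.5991e+00  8.0000e-04
 -9.1200e-02  6.3300e-02 -1.8130e-01] [1.000e-04 0.000e+00 1.000e-04 1.000e-04 1.000e-04 3.000e-04 3.435e-01
 4.913e-01 5.354e-01]
yheading 21.660620763667296
```

Call:
drive_tool(
  rows=[
    [[0,0.03,0,0.0477,-1],[0,0.03,0,0.0477,-1],[0,0.03,0,0.0477,-1],[0,0.03,0,0.0477,-1],[0,0.03,0,0.0477,-1],[0,0,0,0,-1],[0,0,0,0,-1]],
  ],
)

```text
t: 6.22
ee_pos: [0.4297, 0.2997, 0.0236]
eef_rot: [1.998, 2.423, 0.003]
ft_force: [1.5, -0.2, 2.4]
gripper_width: 0.0005
```

```bash
python3 avg.py
```

```text
[4.2930e-01 2.9960e-01 2.3500e-02 1.9989e+00 2.4232e+00 1.5000e-03
 1.5877e+00 5.4060e-01 2.4587e+00] [2.000e-04 1.000e-04 1.000e-04 5.000e-04 2.000e-04 7.000e-04 3.335e-01
 5.197e-01 4.943e-01]
yheading 10.963145743695662
```

Call:
drive_tool(
  rows=[
    [[0,0,0.0025,0,-1],[0,0.03,0,0.0477,-1],[0,0.03,0,0.0477,-1],[0,0.03,0,0.0477,-1],[0,0.03,0,0.0477,-1],[0,0.03,0,0.0477,-1],[0,0.03,0,0.0477,-1],[0,0,0,0,-1],[0,0,0,0,-1]],
  ],
)

```text
t: 7.47
ee_pos: [0.4643, 0.3023, 0.0225]
eef_rot: [2.258, 2.184, -0.002]
ft_force: [0.4, -2.5, 1.9]
gripper_width: 0.0008
```

```bash
cat >> avg.py <<'E'
p=[.5161,.2932,1.218];c=np.array(p[:2])-R*np.array([np.cos(p[2]),np.sin(p[2])]);d=m[:2]-c
a=np.arctan2(d[1],d[0])-p[2];print("radial mm",(np.hypot(*d)-R)*1000,"s",a*R*1000,"ideal head",np.degrees(a+p[2])-90)
E
python3 avg.py
```

```text
[ 4.6430e-01  3.0260e-01  2.2700e-02  2.2581e+00  2.1840e+00 -1.1000e-03
  2.4860e-01 -2.3001e+00  2.4602e+00] [0.000e+00 2.000e-04 1.000e-04 4.000e-04 5.000e-04 3.000e-04 7.596e-01
 7.265e-01 7.351e-01]
yheading -1.9128173699301243
radial mm -0.4343908900381055 s 52.92711952769736 ideal head -1.2606119860563467
```

Call:
drive_tool(
  rows=[
    [[0,0.03,0,0.0477,-1],[0,0.03,0,0.0477,-1],[0,0.03,0,0.0477,-1],[0,0.03,0,0.0477,-1],[0,0.03,0,0.0477,-1],[0,0.03,0,0.0477,-1],[0,0,0,0,-1]],
  ],
)

```text
t: 8.55
ee_pos: [0.5012, 0.2985, 0.0229]
eef_rot: [2.491, 1.914, 0.002]
ft_force: [0.3, -0.1, 2.7]
gripper_width: 0.0004
```

Call:
drive_tool(
  rows=[
    [[0,0.03,0,0.0477,-1],[0,0.03,0,0.0477,-1],[0,0.03,0,0.0477,-1],[0,0.03,0,0.0477,-1],[0,0.03,0,0.0477,-1],[0,0.03,0,0.0477,-1],[0,0,0,0,-1]],
  ],
)

```text
t: 9.13
ee_pos: [0.5346, 0.2859, 0.0229]
eef_rot: [2.689, 1.624, 0.001]
ft_force: [1.4, -0.6, 2.3]
gripper_width: 0.0006
```

```bash
python3 avg.py
```

```text
[ 5.3430e-01  2.8610e-01  2.3000e-02  2.6878e+00  1.6261e+00  1.3000e-03
  1.5462e+00 -9.7270e-01  2.5968e+00] [1.000e-04 1.000e-04 0.000e+00 6.000e-04 8.000e-04 3.000e-04 4.170e-01
 5.987e-01 3.933e-01]
yheading -27.65258513185458
radial mm 0.7821561750045447 s -19.513209940955 ideal head -27.201394142874754
```

Call:
drive_tool(
  rows=[
    [[-0.003,0.03,0,0.0477,-1],[0,0.03,0,0.0477,-1],[0,0.03,0,0.0477,-1],[0,0.03,0,0.0477,-1],[0,0.03,0,0.0477,-1],[0,0.03,0,0.0477,-1],[0,0,0,0,-1]],
  ],
)

```text
t: 10.22
ee_pos: [0.5636, 0.2652, 0.0225]
eef_rot: [-2.855, -1.311, 0.002]
ft_force: [0.3, -1.9, 3.2]
gripper_width: 0.0008
```

Call:
drive_tool(
  rows=[
    [[0,0.03,0,0.0477,-1],[0,0.03,0,0.0477,-1],[0,0.03,0,0.0477,-1],[0,0.03,0,0.0477,-1],[0,0.03,0,0.0477,-1],[0,0.03,0,0.0477,-1],[0,0,0,0,-1]],
  ],
)

```text
t: 10.8
ee_pos: [0.5888, 0.2396, 0.0227]
eef_rot: [2.984, 0.984, -0.001]
ft_force: [1.0, -1.1, 3.0]
gripper_width: 0.0005
```

```bash
python3 avg.py
```

```text
[ 5.8870e-01  2.3990e-01  2.2800e-02  2.9826e+00  9.8620e-01 -3.0000e-04
  7.8510e-01 -1.8726e+00  2.5791e+00] [0.000e+00 1.000e-04 0.000e+00 4.000e-04 1.000e-03 1.000e-04 5.584e-01
 3.923e-01 5.665e-01]
yheading -53.407419390326744
radial mm 0.4112602764278772 s -91.19393745301376 ideal head -52.87016388580133
```

Call:
drive_tool(
  rows=[
    [[0,0.03,0,0.0477,-1],[0,0.03,0,0.0477,-1],[0,0.03,0,0.0477,-1],[0,0.03,0,0.0477,-1],[0,0.03,0,0.0477,-1],[0,0,0,0,-1],[0,0,0,0,-1]],
  ],
)

```text
t: 11.88
ee_pos: [0.6045, 0.2146, 0.0225]
eef_rot: [-3.062, -0.702, 0.001]
ft_force: [-1.4, 0.1, 0.2]
gripper_width: 0.0006
```

```bash
python3 avg.py
```

```text
[ 6.0460e-01  2.1480e-01  2.2700e-02  3.0619e+00  7.0250e-01 -5.0000e-04
 -2.7350e-01 -1.1150e-01 -8.4000e-02] [1.000e-04 1.000e-04 1.000e-04 1.000e-04 4.000e-04 4.000e-04 6.272e-01
 3.464e-01 3.265e-01]
yheading -64.15537447223775
radial mm 0.6727968988023691 s -120.79865404952851 ideal head -63.471572102433825
```

Call:
drive_tool(
  rows=[
    [[0,0,-0.1,0,-1],[0,0,-0.15,0,-1],[0,0,-0.15,0,-1],[0,0,-0.15,0,-1],[0,0,-0.15,0,-1],[0,0,-0.15,0,-1],[0,0,-0.15,0,-1],[0,0,0,0,-1],[0,0,0,0,-1],[0,0,0,0,-1]],
  ],
)

```text
t: 13.22
ee_pos: [0.6043, 0.2144, 0.2221]
eef_rot: [3.062, 0.701, -0.001]
ft_force: [-0.5, 0.3, 0.3]
gripper_width: 0.0004
```

```bash
python3 - <<'E'
from h import *
from cell import monitor,cams
o=monitor.get_obs();im=cams.grab_frame("wrist");top=cams.grab_frame("scene")
b=cv2.resize(top[200:340,220:420],(640,448),interpolation=3);b=cv2.copyMakeBorder(b,16,16,0,0,0)
cv2.imwrite("pics/w4.png",cv2.resize(np.hstack([im,b]),(800,300))[:,:,::-1])
print(o["ee_pos"],o["ft_force"])
E
```

```text
[0.60427956 0.21438479 0.22214667] [-0.54653591  0.29162556  0.34224161]
```

View pics/w4.png

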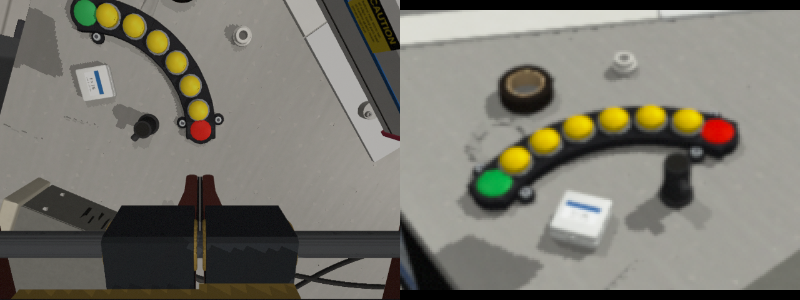

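All six pads are up, the nearby items look unmoved, and the arm is about 0.2 m clear.

```bash
python3 -c "
from cell import job;print(job.finish_job())"
```

```text
the job is handed in; nothing more can be done
None
```

I ran the shut fingertips along the strip from the green end to the red end, and every pad was felt to go down in turn. I then lifted off to about 0.22 m and handed the job in at about 13 s.

- **Pressing:** the tip ran 22.5–23.5 mm above the table, which puts each pad about 4.5–5.5 mm down out of 8. The upward force read about 2.3–3.2 N on each pad in turn. It fell back to about zero over the red disc and after the lift.
- **Path:** at the four points where I checked, the tip was within 0.8 mm of the estimated centre line.
- **Last pictures:** all six pads are up, and the lens box, tape roll, adapter and post holder look unmoved. I judged that by eye and did not measure it.
- **Disagreements:** the top and wrist cameras placed the strip about 3 mm apart, so I used their average. Sideways forces of up to about 2.5 N showed while resting on the pads, and I did not find out why.

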